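# Load a core test fixture, shut it and start the test

### The arm

A 7-joint arm with a two-finger parallel gripper is mounted at the origin on the work surface. World frame = base frame: x ahead of the robot, y to its left, z up, the work surface at z = 0. Lengths are in mm, angles in rad, forces in N, time in s.
With the tool pointing down it reaches from about 400 to 900 mm from the base axis. Payload 5.6 kg.
Tool frame: the origin (TCP) lies midway between the tips of the shut fingers; the grasp point (between the pads) lies 19 mm behind it (grip_point_offset is the distance from the TCP to the grasp point, in mm); z points along the fingers, y is the line along which they close (so a half turn about z gives the same grasp; the last joint's range is limited). The gripper opens to 92 mm and grips with 3 to 60 N. Pads are 20 mm wide; open, the fingers measure 128 mm over their backs; the gripper's body (75 mm by 189 mm) begins 69 mm behind the grasp point.
Start: joints at [1.175, 0.468, -0.012, 1.603, 0.006, 1.071, -0.056], TCP at [224.552, -609.988, 214.592] pointing down, gripper open.
Joint ranges: [-2.53, 2.53], [-0.31, 2.02], [-1.57, 1.55], [0.28, 2.44], [-1.29, 4.43], [0.15, 1.84], [-2.92, 2.92]. Speed limits (rad/s): [2.57, 2.57, 3.14, 3.14, 3.14, 3.14, 3.14].

### API

Orientations are given as a unit quaternion [x, y, z, w].
In Python, from rig import * gives the robot as it stands.
- The arm moves only by the tool move_arm, never from a script. Its arguments are lists of equal length, an entry for each row: "linear": the shift along the tool's x, y, z in m, a list of three; "spin": the turn about the tool's z in degrees. In form: {"linear": [[tx, ty, tz], ...], "spin": [spin, ...]}. A call has 1 to 10 rows; each row is the pose to reach, as a shift and turn from the pose commanded when the call began, along the tool's axes at that moment; what a row does not reach only later rows make up. A row lasts 1/8 s, in which the tool goes at most 62.5 mm and 10.7 degrees, less where a joint would pass 70% of its speed; a pose out of reach is approached as far as the arm can. A call with a gripper value outside its range is refused whole. "hand" is the closure in counts, from 0 (fully open) to 255 (shut), set as the call begins (left out, the last holds). The fingers move at their own pace and stop on an object; "force" is the grip in N (left out, the last holds). Time passes only in rows, so rows that repeat a pose let the fingers close. It gives the time, the measured TCP pose, the force, the opening and the grip force at its end, in the units of the state.
- get_obs(): the state, without advancing time (a new reading comes with each control period).
- read_camera(name): name is "side" or "top"; returns (picture, depth): 420x560x3 uint8, red, green, blue; 420x560 float32, mm along the optical axis (not along the pixel's ray), 0 where there is no reading.
- camera_params(name): a dict with "intrinsics" (3x3 intrinsics, pixels), "R" (3x3) and "t" (3): a world point X has camera coordinates R X + t. Camera axes: x right, y down, z forward; pixel columns grow to the right and rows downward; lengths in mm; the calibration is good to about 2 mm. A picture is of the moment at which its call begins. camera_params takes no time and is no camera call.
- sign_off(): hands the job in; it is judged then, once.
Trained networks look in the newest picture that a camera, given by its name, has taken for a name from the list of things; names that differ only in an ending like _2 or _b are one class to them, and where a whole thing is asked for, a point or a joint stands for the part that bears it (a point fixed in the world has none). Each returns a list of dicts, best first, with "p" (0 to 1); they miss things now and then, are a little off and sometimes report something else, mostly with a low value. They report only what shows in the picture. A call takes as long as a camera call. They do not tell look-alikes from the thing itself.
- spot_in(label, camera): "box" ([centre column, centre row, width, height] as shares, 0 to 1, of the picture: columns of its width, rows of its height, round what is visible of it).
- outline_of(label, camera): "mask" (420x560 bool, what is visible of it) and "box" ([centre column, centre row, width, height] as shares, 0 to 1, of the picture: columns of its width, rows of its height, round what is visible of it).
- mark_of(label, camera): "centre" ([column, row] as shares, 0 to 1, of the picture: columns of its width, rows of its height: a listed point, or the origin of a listed thing).
The state is a dict: "t": time; "q": joint angles; "joint_vel": joint speeds; "joint_efforts": joint torques, N m; "position": TCP position; "orientation": TCP orientation; "force": force on the tool from outside, world axes, zero at the start; "ft_torque": the same for the moment, N m; "finger_gap": finger opening in mm; "grip_force": force on a finger pad.
Only numpy, scipy, OpenCV 4.12 (cv2) and the standard library are available. Lean on these libraries where they do the work, as an engineer would, in place of code of your own. Each camera call takes 0.05 s, during which the arm holds its last target. There are 200 camera calls.

### The job

Load the test fixture: thread onto its upright brass bolt first the white spacer, then every dark grey ferrite core that is on the bench (two to four of them), then the red-brown washer, and last the brass bushing with its flange down, each lying flat on the one before. Then shut the blue lid fully and only after that press the green start button right down. Leave the yellow core, the phones, the screwdriver and the jar where they are.

Things in the scene. Friction and masses are not known exactly. Their poses are not given: they have to be found in the camera images.
- spacer: white plastic ring, 40 mm outside, 20 mm hole, 10 mm thick, lying flat on the bench; origin at its centre, mid-thickness; z is its axis; either face may be up
- core1: dark grey, nearly black ferrite ring core, 36 mm outside, 23 mm hole, 10 mm thick, lying flat; origin at its centre, mid-thickness; z is its axis; either face may be up. Two to four such cores are present; all alike, in any order
- core2: dark grey, nearly black ferrite ring core, 36 mm outside, 23 mm hole, 10 mm thick, lying flat; origin at its centre, mid-thickness; z is its axis; either face may be up. Two to four such cores are present; all alike, in any order
- core3: dark grey, nearly black ferrite ring core, 36 mm outside, 23 mm hole, 10 mm thick, lying flat; origin at its centre, mid-thickness; z is its axis; either face may be up. Two to four such cores are present; all alike, in any order
- core4: dark grey, nearly black ferrite ring core, 36 mm outside, 23 mm hole, 10 mm thick, lying flat; origin at its centre, mid-thickness; z is its axis; either face may be up. Two to four such cores are present; all alike, in any order
- washer: red-brown fibre washer, 38 mm outside, 20 mm hole, 6 mm thick, lying flat; origin at its centre, mid-thickness; z is its axis; either face may be up
- bushing: brass top-hat bushing standing on its flange: flange 34 mm across and 5 mm thick, sleeve above it 26 mm across, 20 mm high in all, 20 mm hole right through; origin at the centre of the flange's underside, z up along the sleeve
- fixture: test fixture fixed to the bench: open aluminium box 178 x 178 mm, walls 4 mm, rim 105 mm and inner floor 4 mm above the bench, an upright brass bolt (16 mm thick, its last 7 mm tapering to 8) in its centre on a round seat 44 mm across. Origin on the bench under the bolt; x to the hinge side, y to the grey button console (120 mm along x, 90 along y, 40 high) that adjoins the box; z up
- seat (a point): top of the brass seat at the foot of the bolt, on the bolt's axis, 12 mm above the bench: the spacer is to lie on it; axes as the fixture's
- bolt_tip (a point): top end of the bolt, on its axis, 96 mm above the bench (84 mm above the seat); axes as the fixture's
- lid (a joint): angle of the fixture's blue lid (178 x 178 mm plate, 4 mm thick, 0.25 kg) in rad: 0 shut on the rim, 1.57 upright, at most 1.9; it starts open and the stiff hinge lets it stay wherever it is left (about 1 to 3 N at its edge moves it)
- lid_hinge (a point): middle of the hinge axis, on the lid's underside at the rim on the fixture's +x side, 105.5 mm above the bench; the axis runs along the fixture's y. The frame turns with the lid (shut: parallel to the fixture's): the plate runs 178 mm along its -x to the free edge, its outer face is 4 mm along its +z
- lid_tab (a point): centre of the outer face of the black pull tab (22 x 70 mm, 8 mm thick) on the lid's free edge, 187 mm from the hinge axis; frame turns with the lid
- start_button (a joint): travel of the green push button in m: 0 up, 0.006 fully down; fully down takes about 5 N and it springs back
- start_button_top (a point): centre of the green button's top face (28 mm across), about 62 mm above the bench; pressed straight down
- yellow_core: yellow ring core, 33 mm outside, 19 mm hole, 11 mm thick, not part of the job; origin at its centre, mid-thickness
- red_phone: red mobile phone lying flat, 105 x 47 x 14 mm, long side along its x; origin at the centre of its underside
- dark_phone: black mobile phone lying flat, 105 x 47 x 14 mm, long side along its x; origin at the centre of its underside
- screwdriver: screwdriver lying along its x axis, about 200 mm long
- flux_jar: small closed jar, 44 mm across, 45 mm high; origin at the centre of its underside
Things that resemble listed ones, but are neither listed nor needed, are in the scene too. There is more than one size of the bushing; the one meant has the size given above.

How it is judged (in metres and radians):
On the way, in this order (a step that is already met when the one before it is completed fails the run):
1. the white spacer is threaded and lies flat on the seat (horizontal distance between spacer and seat below 0.0045 m and z of spacer in the frame of seat between 0.003 and 0.008 m and angle between the z axis of spacer and the z axis of seat, either way round below 0.12 rad), for 0.2 s.
2. all the ferrite cores present are threaded above the spacer and lie flat (horizontal distance between each of core1, core2, core3, core4 and seat below 0.006 m and z of core1 in the frame of seat between 0.013 and 0.048 m and angle between the z axis of each of core1, core2, core3, core4 and the z axis of seat, either way round below 0.12 rad and z of core2 in the frame of seat between 0.013 and 0.048 m and z of core3 in the frame of seat between 0.013 and 0.048 m and z of core4 in the frame of seat between 0.013 and 0.048 m), for 0.2 s.
3. the washer is threaded above the cores and lies flat (horizontal distance between washer and seat below 0.0045 m and z of washer in the frame of seat between 0.031 and 0.056 m and angle between the z axis of washer and the z axis of seat, either way round below 0.12 rad), for 0.2 s.
4. the bushing is threaded, flange down on the washer (horizontal distance between bushing and seat below 0.0045 m and z of bushing in the frame of seat between 0.034 and 0.059 m and angle between bushing's own z axis and vertical below 0.12 rad and z of washer in the frame of bushing between -0.0055 and -0.0005 m), for 0.2 s.
5. the lid is fully shut (value of joint lid below 0.04 rad), for 0.2 s.
6. the start button is pressed right down (value of joint start_button above 0.0045 m).
At the end, for the whole second after the job is handed in: Spacer, all cores present, washer and bushing lie on the bolt in that order, centred as far as their holes' play allows (4.5 mm, cores 6 mm), flat within 7 degrees, the bushing's flange on the washer; the lid is shut within 0.04 rad; the button is up again (all of step 1 and all of step 2 and all of step 3 and all of step 4 and value of joint lid below 0.04 rad and value of joint start_button below 0.002 m); the robot touches nothing.
It fails at once if the start button is pressed while the lid is open (value of joint start_button above 0.003 m and value of joint lid above 0.1 rad).
It fails at once if a thing that is not part of the job is moved more than 4 cm (distance of any of yellow_core, red_phone, dark_phone, screwdriver, flux_jar from where it was at the start of the episode above 0.04 m).
Of core1, core2, core3, core4 only 2 to 4 are there at a start; the rules pass over those that are not, and their reading is None.
At some moment in a run one of spacer, core1, core2, core3, core4, washer, bushing may be knocked a few centimetres aside while the robot is not near it.
Once in a run the grip may slacken for a moment while it holds something.
It also fails if it takes over 210 s, if anything falls off the work surface, if the arm or the gripper's body presses on something with over 40 N, if the wrist force passes 120 N, or if a joint passes its speed limit or range.

## Working session

There is one attempt and no reset: what is moved stays moved. The work goes in short steps, Python scripts to look and compute and a tool call to move; the robot and the scene stay as the last step left them, time stands still between calls to the robot, and variables do not carry over. Pictures are saved under pics/ and viewed, at most 14 in all, crops included, and the job is handed in when it is done.

Besides the shell and the picture viewer there is one more tool, called after ">>>" as name([rows], argument=value, ...), one row to a line, values as JSON. move_arm: Moves the arm, as the interface text tells. Its arguments: {"type":"object","properties":{"linear":{"type":"array"},"spin":{"type":"array"},"hand":{"type":"number"},"force":{"type":"number"}},"required":["linear","spin"]}

```bash
ls; mkdir -p pics; cat > h.py <<'E'
from rig import *
import numpy as np, cv2
from scipy.spatial.transform import Rotation as Rn
def cam(name):
    p,d=read_camera(name); return p,d
def save(p,f): cv2.imwrite('pics/'+f, cv2.cvtColor(p,cv2.COLOR_RGB2BGR))
def world(name,u,v,d):
    c=camera_params(name);K=np.array(c['intrinsics']);R=np.array(c['R']);t=np.array(c['t'])
    x=np.stack([(u-K[0,2])/K[0,0]*d,(v-K[1,2])/K[1,1]*d,d],-1)
    return (x-t)@R
def cloud(name,d):
    v,u=np.mgrid[0:420,0:560]; return world(name,u.astype(float),v.astype(float),d.astype(float))
def onplane(name,u,v,z):
    c=camera_params(name);K=np.array(c['intrinsics']);R=np.array(c['R']);t=np.array(c['t'])
    ray=R.T@np.array([(u-K[0,2])/K[0,0],(v-K[1,2])/K[1,1],1]);o=-R.T@t
    return o+ray*(z-o[2])/ray[2]
def pix(name,X):
    c=camera_params(name);K=np.array(c['intrinsics']);x=np.array(c['R'])@X+np.array(c['t']);x=K@x
    return x[:2]/x[2]
E
python3 - <<'E'
from h import *
o=get_obs();print({k:np.round(v,3) for k,v in o.items()})
for n in('top','side'):
    p,d=cam(n);save(p,n+'0.png');np.save(n+'0.npy',d)
    c=camera_params(n);print(n,np.round(c['intrinsics'],1).tolist(),np.round(-np.array(c['R']).T@np.array(c['t'])),np.round(c['R'],2).tolist())
E
```

```text
pics
{'t': np.float64(0.0), 'q': array([ 1.175,  0.468, -0.012,  1.604,  0.006,  1.071, -0.056]), 'joint_vel': array([-0.001, -0.   ,  0.001,  0.   ,  0.   ,  0.   , -0.   ]), 'joint_efforts': array([ 0.0000e+00, -5.2057e+01, -1.3000e-02, -2.4375e+01, -5.7000e-02,
        1.7000e-02,  0.0000e+00]), 'position': array([ 224.343, -609.448,  213.65 ]), 'orientation': array([ 0.984,  0.175, -0.   , -0.001]), 'force': array([ 0.27 , -0.039, -0.59 ]), 'ft_torque': array([ 0.033,  0.039, -0.034]), 'grip_force': np.float64(0.0), 'finger_gap': np.float64(91.783)}
top [[397.6, 0.0, 280.9], [0.0, 397.6, 208.6], [0.0, 0.0, 1.0]] [ 485. -104. 1007.] [[-0.0, -1.0, -0.03], [-1.0, 0.01, -0.1], [0.1, 0.03, -0.99]]
side [[455.7, 0.0, 277.4], [0.0, 455.7, 212.9], [0.0, 0.0, 1.0]] [ 494. -760.  885.] [[0.99, -0.12, -0.0], [-0.09, -0.74, -0.66], [0.08, 0.66, -0.75]]
```

View pics/top0.png

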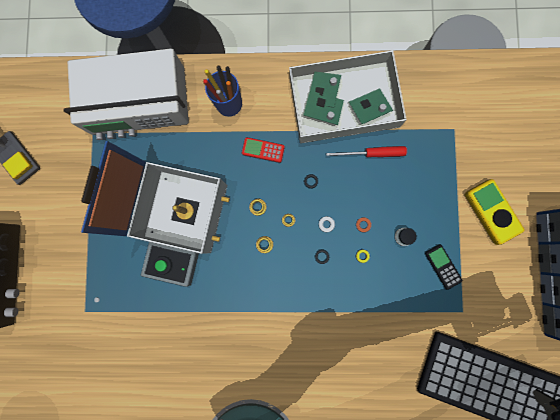

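View pics/side0.png

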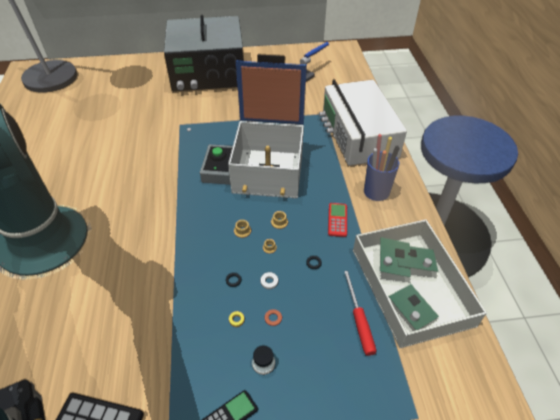

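```bash
python3 - <<'E'
from h import *
p,d=cam('top');p2,d2=cam('side')
D={'top':d,'side':d2}
for l in['spacer','core1','washer','bushing','yellow_core']:
  for n in('top','side'):
    for r in outline_of(l,n):
      if r['p']<.2: continue
      m=cv2.erode(r['mask'].astype(np.uint8),np.ones((3,3)))>0
      W=cloud(n,D[n])[m&(D[n]>0)]
      if len(W)<5: continue
      zt=np.percentile(W[:,2],85);T=W[W[:,2]>zt-4]
      b=np.array(r['box'])*[560,420,560,420]
      print(l,n,round(r['p'],2),np.round(b),'mid',np.round((T[:,:2].min(0)+T[:,:2].max(0))/2),'ext',np.round(np.ptp(T[:,:2],axis=0)),'z',round(zt))
for l in['seat','bolt_tip','lid_hinge','lid_tab','start_button_top','fixture']:
  for n in('top','side'):
    for r in mark_of(l,n)[:1]:
      u,v=np.array(r['centre'])*[560,420];z={'seat':12,'bolt_tip':96,'lid_hinge':105.5,'start_button_top':62,'fixture':0}.get(l)
      print(l,n,round(r['p'],2),round(u),round(v),np.round(onplane(n,u,v,z)) if z is not None else '', np.round(cloud(n,D[n])[int(v),int(u)]))
E
```

```text
spacer top 0.42 [329. 226.  13.  10.] mid [ 543. -189.] ext [30. 30.] z 13
spacer side 0.58 [270. 283.  17.  18.] mid [ 541. -193.] ext [31. 36.] z 12
core1 top 0.7 [327. 225.  13.  14.] mid [ 543. -189.] ext [30. 30.] z 13
core1 top 0.45 [311. 181.  15.  11.] mid [ 654. -151.] ext [29. 28.] z 13
core1 side 0.59 [233. 275.   9.  19.] mid [ 460. -181.] ext [27. 31.] z 12
washer top 0.66 [362. 223.  12.  13.] mid [ 543. -282.] ext [30. 30.] z 8
washer side 0.5 [276. 317.  14.  18.] mid [ 541. -284.] ext [29. 29.] z 8
bushing top 0.6 [259. 208.  15.  18.] mid [588. -16.] ext [30. 32.] z 27
bushing top 0.56 [288. 220.  14.  11.] mid [550. -89.] ext [15. 15.] z 22
bushing top 0.53 [265. 245.  17.  13.] mid [494. -34.] ext [30. 27.] z 27
bushing side 0.79 [242. 229.  15.  17.] mid [491. -36.] ext [30. 30.] z 24
bushing side 0.67 [279. 220.  15.  16.] mid [584. -19.] ext [26. 30.] z 23
bushing side 0.45 [269. 247.  12.  13.] mid [552. -96.] ext [22. 25.] z 17
yellow_core top 0.4 [363. 256.  13.  16.] mid [ 465. -281.] ext [22. 15.] z 15
yellow_core side 0.69 [237. 321.  16.  16.] mid [ 461. -280.] ext [26. 30.] z 13
seat top 0.69 185 211 [578. 166.  12.] [579. 162.  29.]
seat side 0.81 268 172 [577. 157.  12.] [569.  80.  89.]
bolt_tip top 0.78 173 205 [584. 172.  96.] [597. 202.   6.]
bolt_tip side 0.87 266 146 [574. 170.  96.] [581. 258.  24.]
lid_hinge top 0.87 134 196 [604. 262. 106.] [602. 254. 127.]
lid_hinge side 0.88 270 123 [595. 254. 106.] [607. 394.   1.]
lid_tab top 0.71 87 184  [601. 270. 303.]
lid_tab side 0.68 270 61  [597. 262. 288.]
start_button_top top 0.64 160 267 [441. 210.  62.] [442. 210.  63.]
start_button_top side 0.45 214 150 [435. 211.  62.] [434. 213.  63.]
fixture top 0.94 186 209 [583. 168.   0.] [581. 162.  30.]
fixture side 0.83 265 174 [569. 164.  -0.] [561.  79.  84.]
```

The top view shows two black rings at about (311,181) and (322,256), the white spacer at (327,225), the washer at (363,225), and three bushings at (258,207), (288,220) and (265,245). The lid is open, slightly past upright. Next I'll measure the bushing sizes and fit the box.

```bash
cat > meas.py <<'E'
from h import *
def clusters(n,d,lim=(380,-330,720,60),zmin=4):
    W=cloud(n,d); x,y,z=W[...,0],W[...,1],W[...,2]
    reg=(d>0)&(x>lim[0])&(x<lim[2])&(y>lim[1])&(y<lim[3])
    z0=np.median(z[reg]); m=(reg&(z>z0+zmin)&(z<z0+60)).astype(np.uint8)
    k,L,S,C=cv2.connectedComponentsWithStats(m,connectivity=8)
    print(n,'bench',round(z0,1))
    for i in range(1,k):
        P=W[L==i]
        if len(P)<20: continue
        (cx,cy),r=cv2.minEnclosingCircle(P[:,:2].astype(np.float32))
        zt=np.percentile(P[:,2],90)-z0; T=P[P[:,2]-z0>zt-4]
        (tx,ty),tr=cv2.minEnclosingCircle(T[:,:2].astype(np.float32))
        print('px',np.round(C[i]),'n',len(P),'c',round(cx),round(cy),'d',round(2*r,1),'| top z',round(zt,1),'c',round(tx),round(ty),'d',round(2*tr,1),'area-d',round(np.sqrt(4/np.pi*len(P)*6.3),1))
E
python3 - <<'E'
from meas import *
for n in('top','side'): clusters(n,np.load(n+'0.npy'))
d=np.load('top0.npy');W=cloud('top',d);x,y,z=W[...,0],W[...,1],W[...,2]
m=(z>101)&(z<113)&(x>450)&(x<720)&(y>60)&(y<280)
P=W[m];r=cv2.minAreaRect(P[:,:2].astype(np.float32));print('rim',len(P),r)
m=(z>70)&(z<115)&(np.hypot(x-580,y-166)<40);P=W[m];print('bolt',len(P),P[P[:,2]>88].mean(0) if (P[:,2]>88).any() else P)
m=(z>120)&(y>200)&(y<330)&(x>450)&(x<740)&(z<320);P=W[m];c=P.mean(0);u,s,v=np.linalg.svd(P-c);print('lid',len(P),c,v[2],s)
m=(z>35)&(z<48)&(x>370)&(x<510)&(y>120)&(y<270);print('console',cv2.minAreaRect(W[m][:,:2].astype(np.float32)))
m=(z>57)&(z<70)&(x>400)&(x<480)&(y>170)&(y<240);print('btn',cv2.minEnclosingCircle(W[m][:,:2].astype(np.float32)),W[m].mean(0))
a=cv2.imread('pics/top0.png')[165:275,235:385];b=cv2.imread('pics/side0.png')[195:335,215:330]
a=cv2.resize(a,None,fx=4,fy=4,interpolation=2);b=cv2.resize(b,None,fx=3,fy=3,interpolation=2)
cv2.imwrite('pics/crop0.png',a);cv2.imwrite('pics/crop1.png',b)
E
```

```text
top bench 2.0
px [374. 155.] n 65 c 717 -310 d 39.9 | top z 23.5 c 717 -312 d 36.9 area-d 22.8
px [269. 157.] n 148 c 715 -37 d 79.9 | top z 15.2 c 718 -39 d 76.7 area-d 34.5
px [310. 181.] n 94 c 653 -151 d 35.6 | top z 11.1 c 653 -151 d 34.9 area-d 27.5
px [257. 207.] n 141 c 588 -15 d 43.2 | top z 25.5 c 588 -16 d 33.2 area-d 33.6
px [288. 220.] n 57 c 555 -94 d 31.9 | top z 20.7 c 555 -93 d 24.8 area-d 21.4
px [326. 224.] n 150 c 544 -189 d 39.5 | top z 11.8 c 544 -190 d 39.2 area-d 34.7
px [363. 224.] n 99 c 542 -282 d 37.9 | top z 8.1 c 542 -282 d 37.9 area-d 28.2
px [264. 245.] n 132 c 493 -33 d 42.7 | top z 25.7 c 493 -33 d 32.5 area-d 32.5
px [362. 256.] n 100 c 463 -278 d 35.5 | top z 12.0 c 465 -277 d 31.9 area-d 28.3
px [321. 256.] n 96 c 463 -176 d 35.3 | top z 11.1 c 463 -177 d 34.9 area-d 27.7
side bench 1.2
px [282. 192.] n 22 c 602 55 d 13.0 | top z 37.8 c 603 54 d 11.0 area-d 13.3
px [331. 224.] n 157 c 719 -34 d 96.0 | top z 15.4 c 719 -33 d 94.3 area-d 35.5
px [279. 219.] n 190 c 586 -18 d 43.1 | top z 25.5 c 586 -17 d 33.9 area-d 39.0
px [242. 228.] n 202 c 491 -
[... 432 characters left out ...]
 541 -192 d 40.7 area-d 37.5
px [273. 317.] n 121 c 540 -283 d 37.9 | top z 7.6 c 540 -283 d 37.9 area-d 31.2
px [236. 318.] n 140 c 461 -279 d 33.4 | top z 11.8 c 461 -279 d 33.4 area-d 33.5
rim 696 ((579.3367919921875, 169.91018676757812), (180.31033325195312, 178.00856018066406), 77.02228546142578)
bolt 53 [578.50980132 168.52039839  93.70675603]
lid 4044 [598.68972775 259.92846261 221.829744  ] [ 0.22431945  0.97254139 -0.06200029] [3291.41069305 3133.20365873  107.44606048]
console ((450.2497863769531, 197.01486206054688), (123.38713073730469, 94.29466247558594), 76.80927276611328)
btn ((444.2392272949219, 210.08999633789062), 13.379242897033691) [444.41279197 209.55825097  62.50637067]
```

View pics/crop0.png

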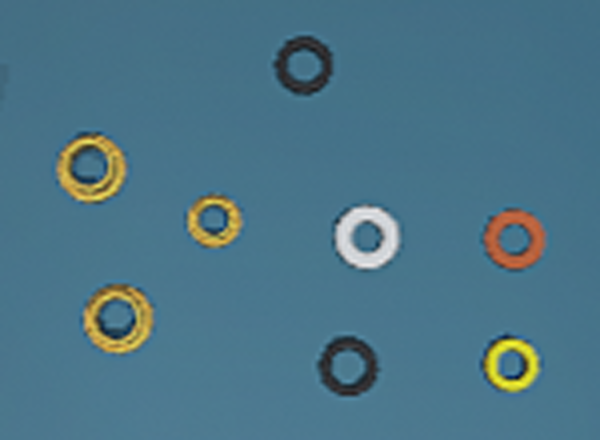

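The small bushing at about (553,-95) is the one wanted: 20 mm high with a 34 mm flange. Two cores are present. The fixture centre is about (578.5,168.5), with its x axis at a yaw of about 77°.

```bash
cat > go.py <<'E'
import sys
from h import *
o=get_obs();p=np.array(o['position']);R=Rn.from_quat(o['orientation']).as_matrix()
x,y,z=map(float,sys.argv[1:4]);yaw=float(sys.argv[4]) if len(sys.argv)>4 else 77
cur=np.degrees(np.arctan2(R[1,0],R[0,0]))
print('t',round(o['t'],2),'p',np.round(p,1),'yaw',round(cur,2),'tilt',np.round(R[:,2],3),'gap',round(o['finger_gap'],1),'F',np.round(o['force'],1))
print('shift',np.round(R.T@(np.array([x,y,z])-p)/1000,4).tolist(),'spin',round(cur-yaw,1))
E
python3 go.py 543 -190 80
```

```text
t 1.3 p [ 224.6 -610.   214.6] yaw 20.21 tilt [ 0. -0. -1.] gap 91.9 F [-0.2 -0.3  0.1]
shift [0.4439, -0.2841, 0.1346] spin -56.8
```

>>> move_arm([
  [0.444,-0.284,0.1346],
  [0.444,-0.284,0.1346],
  [0.444,-0.284,0.1346],
  [0.444,-0.284,0.1346],
  [0.444,-0.284,0.1346],
  [0.444,-0.284,0.1346],
  [0.444,-0.284,0.1346],
  [0.444,-0.284,0.1346],
  [0.444,-0.284,0.1346],
  [0.444,-0.284,0.1346],
], spin=[-56.8,-56.8,-56.8,-56.8,-56.8,-56.8,-56.8,-56.8,-56.8,-56.8], hand=85, force=15)

```text
t: 2.55
position: [544.9, -185.5, 79.3]
orientation: [0.78, 0.625, 0.001, -0.001]
force: [-0.5, -0.5, 0.4]
finger_gap: 61.1
grip_force: 0.0
```

```bash
python3 go.py 543 -190 4; python3 - <<'E'
from h import *
p,d=cam('side');save(cv2.resize(p[200:340,180:380],None,fx=4,fy=4,interpolation=2),'s1.png')
E
```

```text
t 2.55 p [ 544.9 -185.5   79.3] yaw 77.41 tilt [ 0.     0.002 -1.   ] gap 61.1 F [-0.5 -0.5  0.4]
shift [-0.0049, -0.0008, 0.0753] spin 0.4
```

View pics/s1.png

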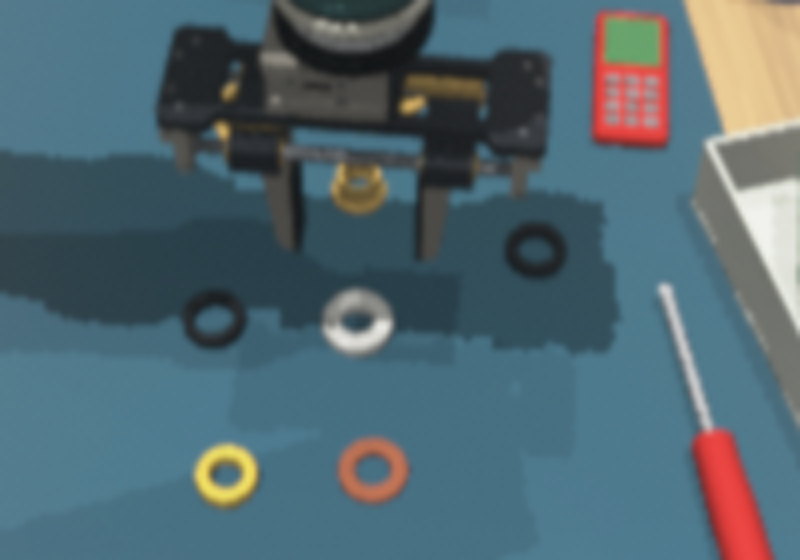

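The fingers straddle the spacer and both dark cores are clear of them. I'll go straight down and close.

>>> move_arm([
  [0,0,0.04],
  [0,0,0.0765],
  [0,0,0.0765],
  [0,0,0.0765],
], spin=[0,0,0,0])

```text
t: 3.1
position: [542.5, -191.7, 3.7]
orientation: [0.783, 0.622, -0.0, 0.0]
force: [1.2, 0.2, 0.2]
finger_gap: 61.1
grip_force: 0.0
```

>>> move_arm([
  [0,0,0],
  [0,0,0],
  [0,0,0],
  [0,0,0],
  [0,0,0],
  [0,0,0],
], spin=[0,0,0,0,0,0], hand=255, force=15)

```text
t: 3.85
position: [543.1, -190.4, 3.8]
orientation: [0.783, 0.623, -0.0, 0.0]
force: [-1.2, -1.1, 5.3]
finger_gap: 38.7
grip_force: 15.0
```

>>> move_arm([
  [0,0,-0.05],
  [0,0,-0.1],
  [0,0,-0.136],
  [0,0,-0.136],
], spin=[0,0,0,0])

```text
t: 4.35
position: [545.2, -190.3, 142.2]
orientation: [0.782, 0.623, 0.002, 0.002]
force: [0.2, -0.9, -0.7]
finger_gap: 39.1
grip_force: 15.0
```

```bash
python3 go.py 578.5 168.5 140
```

```text
t 4.35 p [ 545.2 -190.3  142.2] yaw 77.02 tilt [ 0.006 -0.002 -1.   ] gap 39.1 F [ 0.2 -0.9 -0.7]
shift [0.3572, -0.0481, 0.0018] spin 0.0
```

>>> move_arm([
  [0.3576,-0.0464,0],
  [0.3576,-0.0464,0],
  [0.3576,-0.0464,0],
  [0.3576,-0.0464,0],
  [0.3576,-0.0464,0],
  [0.3576,-0.0464,0],
  [0.3576,-0.0464,0],
  [0.3576,-0.0464,0],
  [0.3576,-0.0464,0],
  [0.3576,-0.0464,0],
], spin=[0,0,0,0,0,0,0,0,0,0])

```text
t: 5.6
position: [578.5, 167.1, 139.3]
orientation: [0.783, 0.622, -0.0, 0.0]
force: [0.2, 0.0, 0.5]
finger_gap: 39.0
grip_force: 15.0
```

```bash
cat > look.py <<'E'
import sys
from h import *
tag=sys.argv[1]
for n in('side','top'):
    p,d=cam(n); np.save(n+tag+'.npy',d);save(p,n+tag+'.png')
    a,b,c_,e=(225,335,80,200) if n=='side' else (140,240,150,270)
    print(n)
o=get_obs();P=np.array(o['position']);print('t',o['t'],'tcp',np.round(P,1),'gap',round(o['finger_gap'],1))
a=cv2.imread('pics/side%s.png'%tag)[90:210,200:340];b=cv2.imread('pics/top%s.png'%tag)[150:270,120:240]
out=np.hstack([cv2.resize(a,(460,394),interpolation=2),cv2.resize(b,(334,394) if 0 else (330,394),interpolation=2)])
cv2.imwrite('pics/both%s.png'%tag,out)
E
python3 look.py 1; python3 go.py 578.5 168.5 140
```

```text
side
top
t 5.7 tcp [578.5 167.7 139.5] gap 39.0
t 5.7 p [578.5 167.7 139.5] yaw 76.92 tilt [ 0. -0. -1.] gap 39.0 F [-0.9 -0.6 -0.2]
shift [0.0008, -0.0002, -0.0005] spin -0.1
```

View pics/both1.png

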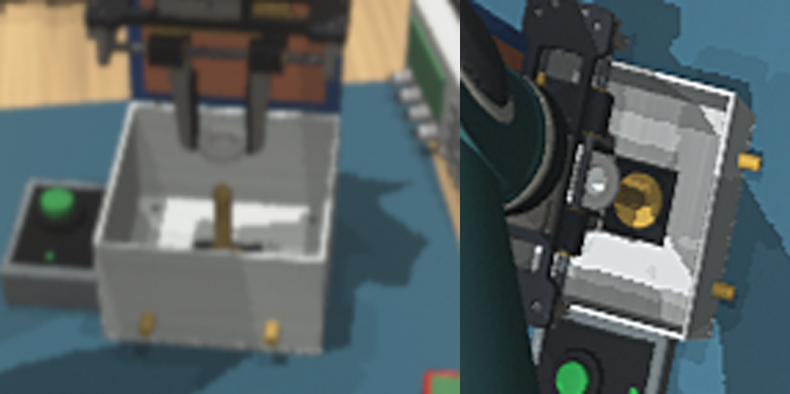

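The spacer is held level above the bolt. I'll check its alignment with the side camera.

```bash
python3 - <<'E'
from h import *
print('bolt top from side',np.round(onplane('side',267.6,147.5,96),1))
d=np.load('side1.npy');W=cloud('side',d)
for c,h,z0,z1 in[((578,168),45,131,149),((578,168),15,70,98)]:
    m=(np.hypot(W[...,0]-c[0],W[...,1]-c[1])<h)&(W[...,2]>z0)&(W[...,2]<z1);P=W[m]
    v,u=np.nonzero(m);print(len(P),P.mean(0).round(1),P.min(0).round(),P.max(0).round(),u.min(),u.max(),v.min(),v.max())
im=cv2.imread('pics/side1.png');
for uv in[pix('side',np.array([578.5,168.5,96])),pix('side',np.array([578.5,168,140]))]: print(uv)
hs=im[128:165,262:275].sum(2)//3;print(hs)
E
```

```text
bolt top from side [576.8 162.3  96. ]
166 [576.2 162.9 143.9] [546. 144. 135.] [606. 188. 149.] 255 279 127 138
58 [576.5 163.9  84.8] [570. 158.  70.] [584. 174.  97.] 265 270 145 156
[267.98534973 145.92969077]
[267.69335134 132.89478085]
[[117 118 121 125 125 126 126 126 126 124 123 116  93]
 [112 113 118 123 124 124 125 126 126 126 125 119 101]
 [110 109 110 114 114 115 116 116 118 123 125 122 106]
 [108 106 102 104 106 108 108 106 106 111 117 116 103]
 [109 105 101 104 108 110 110 107 103 103 109 110  99]
 [109 106 104 110 113 115 115 113 108 106 109 109  97]
 [109 109 108 113 114 115 115 114 111 110 110 107  93]
 [107 109 110 111 112 112 113 112 111 110 108 103  88]
 [103 107 110 111 112 112 112 112 111 108 104 101  92]
 [104 104 107 108 108 110 110 109 108 105 103 105 107]
 [112 107 105 106 107 106 106 106 106 105 107 114 118]
 [119 114 112 111 109 109 109 110 113 114 115 120 122]
 [120 120 119 117 115 115 114 116 118 119 120 121 122]
 [120 121 120 120 119 119 119 120 120 121 121 121 120]
 [121 121 121 121 121 121 121 121 121 121 121 120 120]
 [122 121 121 122 121 122 121 121
[... 477 characters left out ...]
25  71  69  68  75 126 193 210 208 207]
 [231 229 211 127  71  68  68  79 138 213 228 228 229]
 [231 229 211 127  71  69  69  80 141 218 231 231 232]
 [224 224 208 127  72  69  70  80 142 218 230 231 231]
 [194 200 193 123  74  70  71  80 141 217 230 230 230]
 [157 164 163 110  75  74  73  81 142 217 229 226 225]
 [145 146 138  99  76  76  75  82 138 209 219 201 195]
 [144 143 132  99  77  75  76  80 121 178 186 165 157]
 [145 144 132 100  78  76  76  78 109 154 158 148 147]
 [140 139 130 102  80  76  75  80 119 165 156 147 146]
 [121 121 115  97  79  75  75  78 113 156 149 142 144]
 [ 85  87  87  82  78  75  75  75  92 121 124 126 132]
 [ 55  58  65  72  77  77  75  74  76  87  90  92  99]]
```

The alignment agrees to within about 2 mm. I'll descend in stages and watch the force.

>>> move_arm([
  [0.0006,0,0.02],
  [0.0006,0,0.035],
  [0.0006,0,0.042],
  [0.0006,0,0.049],
  [0.0006,0,0.056],
  [0.0006,0,0.06],
], spin=[0,0,0,0,0,0])

```text
t: 6.45
position: [578.4, 169.4, 79.1]
orientation: [0.783, 0.623, -0.0, -0.0]
force: [-0.0, -0.3, -1.3]
finger_gap: 38.8
grip_force: 15.0
```

Threaded with no force. I'll go down to z≈23 and release.

>>> move_arm([
  [0,0,0.012],
  [0,0,0.024],
  [0,0,0.036],
  [0,0,0.046],
  [0,0,0.056],
  [0,0,0.056],
], spin=[0,0,0,0,0,0])

```text
t: 7.2
position: [577.8, 169.2, 22.5]
orientation: [0.783, 0.623, -0.001, -0.0]
force: [0.4, -0.1, -0.3]
finger_gap: 39.1
grip_force: 15.0
```

>>> move_arm([
  [0,0,0],
  [0,0,0],
  [0,0,0],
  [0,0,-0.03],
  [0,0,-0.08],
  [0,0,-0.122],
  [0,0,-0.122],
  [0,0,-0.122],
], spin=[0,0,0,0,0,0,0,0], hand=85)

```text
t: 8.2
position: [578.0, 168.9, 145.0]
orientation: [0.783, 0.623, -0.0, 0.0]
force: [0.8, -0.3, -0.9]
finger_gap: 61.3
grip_force: 0.0
```

```bash
python3 - <<'E'
from meas import *
for n in('top','side'):
    p,d=cam(n);np.save('d_%s.npy'%n,d);save(p,n+'2.png');clusters(n,d)
d=np.load('d_side.npy');W=cloud('side',d)
m=(np.hypot(W[...,0]-578,W[...,1]-168)<24)&(W[...,2]>4)&(W[...,2]<40);print('stack z',np.percentile(W[m][:,2],[10,50,90]))
a=cv2.imread('pics/side2.png')[90:210,200:340];b=cv2.imread('pics/top2.png')[150:270,120:240]
cv2.imwrite('pics/both2.png',np.hstack([cv2.resize(a,(460,394),interpolation=2),cv2.resize(b,(330,394),interpolation=2)]))
E
python3 go.py 463 -178 140
```

```text
top bench 2.9
px [374. 155.] n 64 c 716 -310 d 39.8 | top z 23.6 c 715 -310 d 39.6 area-d 22.7
px [269. 157.] n 147 c 719 -40 d 79.3 | top z 14.6 c 717 -40 d 74.1 area-d 34.3
px [310. 181.] n 93 c 653 -151 d 35.3 | top z 10.3 c 653 -151 d 34.9 area-d 27.3
px [257. 207.] n 116 c 589 -16 d 41.9 | top z 24.6 c 589 -16 d 33.2 area-d 30.5
px [288. 220.] n 55 c 554 -94 d 32.3 | top z 20.4 c 555 -93 d 24.9 area-d 21.0
px [360. 224.] n 46 c 543 -279 d 35.9 | top z 6.7 c 543 -279 d 35.9 area-d 19.2
px [368. 224.] n 29 c 543 -289 d 30.4 | top z 6.9 c 543 -289 d 30.4 area-d 15.3
px [264. 244.] n 112 c 493 -33 d 41.9 | top z 25.5 c 493 -32 d 32.3 area-d 30.0
px [362. 256.] n 97 c 464 -278 d 34.0 | top z 11.4 c 465 -277 d 32.3 area-d 27.9
px [322. 256.] n 94 c 463 -176 d 35.3 | top z 10.5 c 463 -176 d 35.3 area-d 27.5
side bench 1.1
px [282. 192.] n 22 c 603 54 d 12.1 | top z 36.0 c 602 55 d 10.9 area-d 13.3
px [331. 224.] n 151 c 716 -35 d 90.4 | top z 15.0 c 717 -35 d 90.4 area-d 34.8
px [279. 219.] n 196 c 586 -19 d 43.2 | top z 25.3 c 586 -19 d 34.9 area-d 39.7
px [242. 228.] n 202 c 489 -27 d 57.7 | top z 25.7 c 492 -35 d 35.0 area-d 40.3
px [269. 245.] n 113 c 554 -95 d 34.3 | top z 19.3 c 551 -95 d 26.4 area-d 30.1
px [314. 261.] n 117 c 650 -153 d 36.2 | top z 10.9 c 651 -153 d 35.9 area-d 30.6
px [350. 287.] n 70 c 718 -238 d 90.2 | top z 16.6 c 718 -238 d 90.2 area-d 23.7
px [233. 278.] n 120 c 461 -178 d 37.1 | top z 10.8 c 460 -178 d 37.0 area-d 31.0
px [357. 316.] n 101 c 715 -308 d 42.7 | top z 24.2 c 717 -312 d 36.5 area-d 28.5
px [273. 317.] n 109 c 539 -284 d 36.6 | top z 7.3 c 539 -284 d 36.6 area-d 29.6
px [236. 318.] n 136 c 461 -279 d 34.6 | top z 12.2 c 461 -279 d 33.8 area-d 33.0
stack z [20.65536425 24.57963461 38.27310815]
t 8.3 p [577.5 168.9 144. ] yaw 77.01 tilt [-0.002 -0.001 -1.   ] gap 61.3 F [-0.5 -0.7 -1. ]
shift [-0.3637, -0.0335, 0.0046] spin 0.0
```

View pics/both2.png

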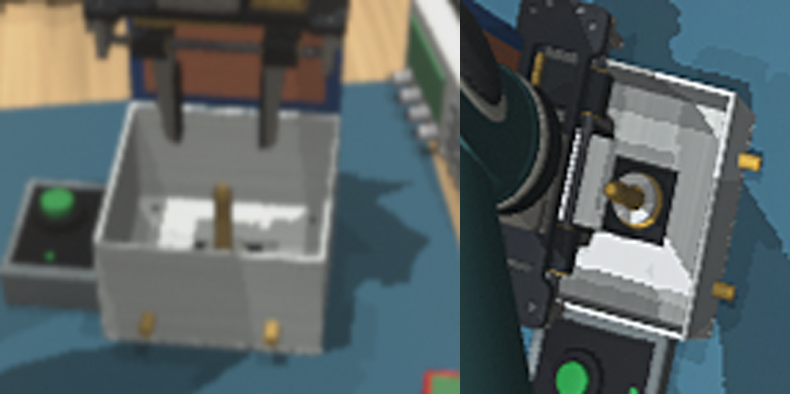

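The spacer lies flat on the seat. Next is the core near (462,-177.5).

>>> move_arm([
  [-0.3635,-0.035,0.003],
  [-0.3635,-0.035,0.003],
  [-0.3635,-0.035,0.003],
  [-0.3635,-0.035,0.003],
  [-0.3635,-0.035,0.003],
  [-0.3635,-0.035,0.06],
  [-0.3635,-0.035,0.1],
  [-0.3635,-0.035,0.1],
  [-0.3635,-0.035,0.1],
], spin=[0,0,0,0,0,0,0,0,0])

```text
t: 9.43
position: [463.5, -175.9, 46.2]
orientation: [0.782, 0.623, 0.0, -0.0]
force: [-0.3, 0.0, 0.1]
finger_gap: 61.5
grip_force: 0.0
```

```bash
python3 go.py 462 -177.5 4; python3 - <<'E'
from meas import *
p,d=cam('side');clusters('side',d,(430,-220,500,-120))
E
python3 go.py 462 -177.5 4
```

```text
t 9.43 p [ 463.5 -175.9   46.2] yaw 77.1 tilt [ 0.001  0.001 -1.   ] gap 61.5 F [-0.3  0.   0.1]
shift [-0.0019, -0.0011, 0.0422] spin 0.1
side bench 301.1
px [221. 192.] n 443 c 464 -203 d 73.8 | top z 43.9 c 464 -218 d 67.1 area-d 59.6
t 9.47 p [ 464.2 -176.    46.9] yaw 77.12 tilt [ 0.002 -0.    -1.   ] gap 61.6 F [-0.6  0.5  0.7]
shift [-0.0019, -0.0019, 0.0429] spin 0.1
```

>>> move_arm([
  [-0.0015,-0.0015,0.025],
  [-0.0015,-0.0015,0.042],
  [-0.0015,-0.0015,0.042],
  [-0.0015,-0.0015,0.042],
], spin=[0,0,0,0])

```text
t: 9.98
position: [461.6, -177.9, 4.2]
orientation: [0.782, 0.623, 0.0, 0.001]
force: [0.5, -0.1, 0.4]
finger_gap: 61.5
grip_force: 0.0
```

>>> move_arm([
  [0,0,0],
  [0,0,0],
  [0,0,0],
  [0,0,0],
  [0,0,0],
  [0,0,0],
], spin=[0,0,0,0,0,0], hand=255, force=15)

```text
t: 10.72
position: [461.0, -178.2, 3.7]
orientation: [0.783, 0.623, 0.0, 0.0]
force: [-0.3, -0.2, 3.7]
finger_gap: 34.8
grip_force: 15.0
```

>>> move_arm([
  [0,0,-0.05],
  [0,0,-0.1],
  [0,0,-0.136],
  [0,0,-0.136],
  [0,0,-0.136],
], spin=[0,0,0,0,0])

```text
t: 11.35
position: [460.0, -178.0, 138.6]
orientation: [0.783, 0.623, -0.0, -0.001]
force: [0.2, 0.1, -0.4]
finger_gap: 34.6
grip_force: 15.0
```

```bash
python3 go.py 578 169 140
```

```text
t 11.35 p [ 460.  -178.   138.6] yaw 77.0 tilt [-0.001  0.    -1.   ] gap 34.6 F [ 0.2  0.1 -0.4]
shift [0.3646, 0.0369, -0.0014] spin 0.0
```

>>> move_arm([
  [0.3644,0.0361,0],
  [0.3644,0.0361,0],
  [0.3644,0.0361,0],
  [0.3644,0.0361,0],
  [0.3644,0.0361,0],
  [0.3644,0.0361,0],
  [0.3644,0.0361,0],
  [0.3644,0.0361,0],
  [0.3644,0.0361,0],
  [0.3644,0.0361,0],
], spin=[0,0,0,0,0,0,0,0,0,0])

```text
t: 12.6
position: [577.9, 167.2, 139.3]
orientation: [0.783, 0.622, -0.0, 0.0]
force: [-0.4, 0.1, -0.5]
finger_gap: 34.9
grip_force: 15.0
```

>>> move_arm([
  [0,0,0.02],
  [0,0,0.035],
  [0,0,0.042],
  [0,0,0.049],
  [0,0,0.056],
  [0,0,0.06],
], spin=[0,0,0,0,0,0])

```text
t: 13.35
position: [577.9, 168.9, 79.1]
orientation: [0.783, 0.623, -0.0, -0.0]
force: [-0.5, 0.1, 0.3]
finger_gap: 34.9
grip_force: 15.0
```

>>> move_arm([
  [0,0,0.012],
  [0,0,0.024],
  [0,0,0.036],
  [0,0,0.044],
  [0,0,0.05],
  [0,0,0.05],
], spin=[0,0,0,0,0,0])

```text
t: 14.1
position: [577.7, 168.8, 29.0]
orientation: [0.783, 0.623, -0.0, -0.0]
force: [-0.6, 0.4, -0.6]
finger_gap: 34.9
grip_force: 15.0
```

>>> move_arm([
  [0,0,0],
  [0,0,0],
  [0,0,0],
  [0,0,-0.03],
  [0,0,-0.08],
  [0,0,-0.115],
  [0,0,-0.115],
  [0,0,-0.115],
], spin=[0,0,0,0,0,0,0,0], hand=85)

```text
t: 15.1
position: [577.4, 168.5, 143.8]
orientation: [0.783, 0.623, -0.001, -0.0]
force: [0.2, 0.1, -0.3]
finger_gap: 61.1
grip_force: 0.0
```

```bash
cat > chk.py <<'E'
from meas import *
for n in('top','side'):
    p,d=cam(n);np.save('d_%s.npy'%n,d);save(p,n+'_c.png');clusters(n,d)
    W=cloud(n,d);r=np.hypot(W[...,0]-578,W[...,1]-168)
    m=(r<24)&(W[...,2]>4)&(W[...,2]<75);print(n,'stack z',np.percentile(W[m][:,2],[10,30,50,70,90]).round(1))
a=cv2.imread('pics/side_c.png')[90:210,200:340];b=cv2.imread('pics/top_c.png')[150:270,120:240]
cv2.imwrite('pics/both_c.png',np.hstack([cv2.resize(a,(460,394),interpolation=2),cv2.resize(b,(330,394),interpolation=2)]))
E
python3 chk.py;python3 go.py 652 -152 140
```

```text
top bench 2.9
px [373. 155.] n 65 c 716 -309 d 39.8 | top z 23.4 c 718 -309 d 39.6 area-d 22.8
px [269. 157.] n 150 c 715 -37 d 79.7 | top z 14.4 c 715 -39 d 76.7 area-d 34.7
px [310. 181.] n 93 c 654 -151 d 35.6 | top z 11.0 c 653 -151 d 34.7 area-d 27.3
px [257. 207.] n 123 c 588 -16 d 42.1 | top z 24.9 c 588 -16 d 32.9 area-d 31.4
px [287. 220.] n 50 c 555 -94 d 31.0 | top z 19.6 c 555 -93 d 25.1 area-d 20.0
px [362. 224.] n 63 c 542 -281 d 36.9 | top z 6.7 c 542 -281 d 36.9 area-d 22.5
px [264. 244.] n 116 c 494 -33 d 43.2 | top z 25.0 c 493 -32 d 32.6 area-d 30.5
px [362. 256.] n 98 c 464 -277 d 32.8 | top z 11.3 c 464 -277 d 32.2 area-d 28.0
top stack z [ 7.9 13.1 23.6 32.  39.7]
side bench 1.1
px [282. 192.] n 24 c 602 55 d 13.4 | top z 37.4 c 603 54 d 10.8 area-d 13.9
px [331. 224.] n 156 c 717 -36 d 92.9 | top z 15.4 c 715 -35 d 89.5 area-d 35.4
px [279. 219.] n 202 c 586 -20 d 44.2 | top z 24.6 c 586 -17 d 36.0 area-d 40.3
px [242. 228.] n 211 c 490 -28 d 58.7 | top z 25.4 c 491 -35 d 33.7 area-d 41.1
px [269. 245.] n 120 c 551 -97 d 35.7 | top z 19.3 c 553 -95 d 27.2 area-d 31.0
px [314. 261.] n 111 c 649 -154 d 40.1 | top z 10.8 c 652 -154 d 38.3 area-d 29.8
px [354. 304.] n 172 c 715 -262 d 136.3 | top z 23.2 c 719 -311 d 37.3 area-d 37.1
px [273. 317.] n 110 c 540 -283 d 37.0 | top z 7.4 c 540 -283 d 37.0 area-d 29.7
px [236. 318.] n 135 c 462 -279 d 34.9 | top z 11.8 c 461 -280 d 34.4 area-d 32.9
side stack z [30.1 33.9 43.2 54.8 69.7]
t 15.2 p [577.  168.4 143. ] yaw 77.01 tilt [-0.002 -0.001 -1.   ] gap 61.6 F [ 0.3  0.  -0.1]
shift [-0.2953, 0.1452, 0.0031] spin 0.0
```

View pics/both_c.png

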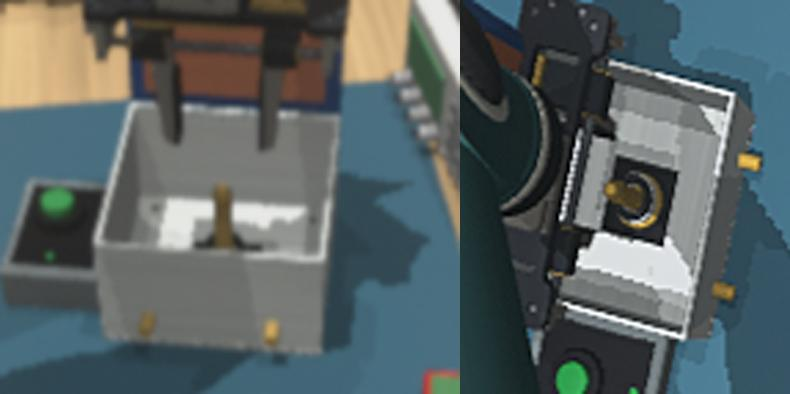

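The first core is on. The second is at (652,-152).

>>> move_arm([
  [-0.2953,0.1447,0.003],
  [-0.2953,0.1447,0.003],
  [-0.2953,0.1447,0.003],
  [-0.2953,0.1447,0.003],
  [-0.2953,0.1447,0.003],
  [-0.2953,0.1447,0.06],
  [-0.2953,0.1447,0.1],
  [-0.2953,0.1447,0.1],
  [-0.2953,0.1447,0.1],
  [-0.2953,0.1447,0.1],
], spin=[0,0,0,0,0,0,0,0,0,0])

```text
t: 16.45
position: [654.0, -151.0, 46.6]
orientation: [0.782, 0.623, 0.001, 0.001]
force: [0.8, -0.2, 0.3]
finger_gap: 61.5
grip_force: 0.0
```

```bash
python3 - <<'E'
from h import *
p,d=cam('side');save(cv2.resize(p[200:300,250:390],None,fx=4,fy=4,interpolation=2),'s3.png')
E
python3 go.py 652 -152 4
```

```text
t 16.5 p [ 653.9 -151.2   46.6] yaw 77.04 tilt [ 0.003 -0.001 -1.   ] gap 61.2 F [0.3 0.6 0.4]
shift [-0.0012, -0.0018, 0.0426] spin 0.0
```

View pics/s3.png

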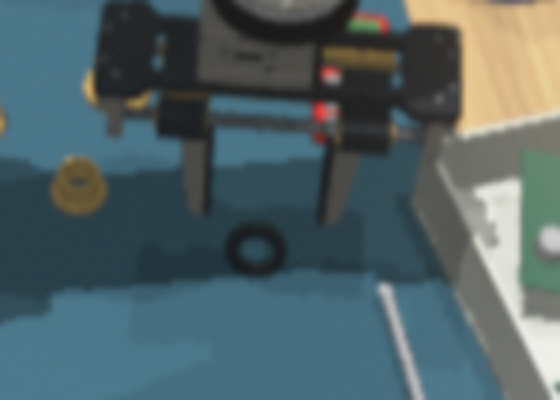

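The core sits between the fingers. I'll go down and grip it.

>>> move_arm([
  [-0.001,-0.0015,0.025],
  [-0.001,-0.0015,0.042],
  [-0.001,-0.0015,0.042],
  [-0.001,-0.0015,0.042],
], spin=[0,0,0,0])

```text
t: 17.0
position: [651.3, -151.9, 3.1]
orientation: [0.783, 0.623, 0.0, 0.0]
force: [-0.3, 0.8, 0.3]
finger_gap: 61.1
grip_force: 0.0
```

>>> move_arm([
  [0,0,0],
  [0,0,0],
  [0,0,0],
  [0,0,0],
  [0,0,0],
  [0,0,0],
], spin=[0,0,0,0,0,0], hand=255, force=15)

```text
t: 17.75
position: [651.0, -152.1, 2.8]
orientation: [0.783, 0.623, 0.0, 0.0]
force: [-0.4, -0.5, 3.4]
finger_gap: 34.6
grip_force: 15.0
```

>>> move_arm([
  [0,0,-0.05],
  [0,0,-0.1],
  [0,0,-0.136],
  [0,0,-0.136],
  [0,0,-0.136],
], spin=[0,0,0,0,0])

```text
t: 18.38
position: [649.9, -152.1, 137.3]
orientation: [0.783, 0.623, -0.001, -0.001]
force: [-0.2, -0.9, -0.8]
finger_gap: 34.6
grip_force: 15.0
```

```bash
python3 go.py 578 169 140
```

```text
t 18.38 p [ 649.9 -152.1  137.3] yaw 77.01 tilt [-0.002  0.    -1.   ] gap 34.6 F [-0.2 -0.9 -0.8]
shift [0.2967, -0.1423, -0.0025] spin 0.0
```

>>> move_arm([
  [0.2965,-0.1434,0],
  [0.2965,-0.1434,0],
  [0.2965,-0.1434,0],
  [0.2965,-0.1434,0],
  [0.2965,-0.1434,0],
  [0.2965,-0.1434,0],
  [0.2965,-0.1434,0],
  [0.2965,-0.1434,0],
  [0.2965,-0.1434,0],
  [0.2965,-0.1434,0],
], spin=[0,0,0,0,0,0,0,0,0,0])

```text
t: 19.62
position: [578.2, 167.7, 138.4]
orientation: [0.783, 0.622, -0.0, 0.0]
force: [-0.7, 0.2, 0.2]
finger_gap: 34.6
grip_force: 15.0
```

>>> move_arm([
  [0,0,0.02],
  [0,0,0.035],
  [0,0,0.042],
  [0,0,0.049],
  [0,0,0.056],
  [0,0,0.06],
], spin=[0,0,0,0,0,0])

```text
t: 20.38
position: [577.7, 169.2, 78.1]
orientation: [0.783, 0.623, -0.0, -0.0]
force: [0.2, -0.1, -0.4]
finger_gap: 34.6
grip_force: 15.0
```

>>> move_arm([
  [0,0,0.012],
  [0,0,0.024],
  [0,0,0.034],
  [0,0,0.04],
  [0,0,0.04],
], spin=[0,0,0,0,0])

```text
t: 21.0
position: [577.4, 169.1, 37.9]
orientation: [0.783, 0.623, -0.0, -0.0]
force: [0.5, -0.1, 0.1]
finger_gap: 34.4
grip_force: 15.0
```

>>> move_arm([
  [0,0,0],
  [0,0,0],
  [0,0,0],
  [0,0,-0.03],
  [0,0,-0.08],
  [0,0,-0.105],
  [0,0,-0.105],
  [0,0,-0.105],
], spin=[0,0,0,0,0,0,0,0], hand=85)

```text
t: 22.0
position: [577.1, 168.6, 142.5]
orientation: [0.783, 0.623, -0.001, -0.0]
force: [-0.8, -0.1, 0.3]
finger_gap: 61.5
grip_force: 0.0
```

```bash
python3 chk.py;python3 go.py 541 -282.5 140
```

```text
top bench 2.9
px [373. 154.] n 66 c 718 -309 d 39.8 | top z 23.0 c 719 -310 d 39.3 area-d 23.0
px [269. 157.] n 148 c 714 -37 d 80.3 | top z 13.9 c 713 -39 d 77.1 area-d 34.5
px [257. 206.] n 117 c 589 -16 d 42.2 | top z 25.4 c 588 -16 d 33.2 area-d 30.6
px [288. 220.] n 51 c 554 -94 d 31.5 | top z 19.4 c 555 -93 d 24.9 area-d 20.2
px [363. 224.] n 74 c 542 -281 d 37.6 | top z 7.1 c 542 -281 d 37.6 area-d 24.4
px [264. 244.] n 111 c 494 -33 d 42.6 | top z 25.4 c 493 -33 d 32.6 area-d 29.8
px [362. 256.] n 96 c 464 -277 d 32.6 | top z 11.4 c 464 -277 d 32.1 area-d 27.7
top stack z [ 7.5 14.  25.8 41.6 45. ]
side bench 1.1
px [282. 192.] n 23 c 602 55 d 12.9 | top z 35.8 c 602 56 d 11.6 area-d 13.6
px [331. 224.] n 158 c 715 -33 d 97.1 | top z 15.0 c 712 -39 d 79.6 area-d 35.6
px [279. 219.] n 195 c 586 -20 d 44.6 | top z 25.3 c 586 -17 d 35.3 area-d 39.5
px [242. 228.] n 199 c 490 -35 d 42.8 | top z 25.2 c 492 -36 d 35.7 area-d 40.0
px [269. 245.] n 120 c 553 -91 d 42.1 | top z 19.6 c 552 -95 d 27.8 area-d 31.0
px [354. 304.] n 168 c 716 -261 d 138.2 | top z 23.4 c 716 -310 d 39.7 area-d 36.7
px [273. 316.] n 124 c 540 -283 d 37.5 | top z 7.4 c 540 -283 d 37.5 area-d 31.5
px [236. 318.] n 139 c 461 -279 d 34.5 | top z 11.6 c 462 -279 d 33.7 area-d 33.4
side stack z [39.  41.6 43.8 52.9 67.4]
t 22.1 p [576.8 168.7 142. ] yaw 77.01 tilt [-0.002 -0.001 -1.   ] gap 61.3 F [ 0.7 -0.3 -0.8]
shift [-0.4477, 0.0665, 0.0024] spin 0.0
```

View pics/both_c.png

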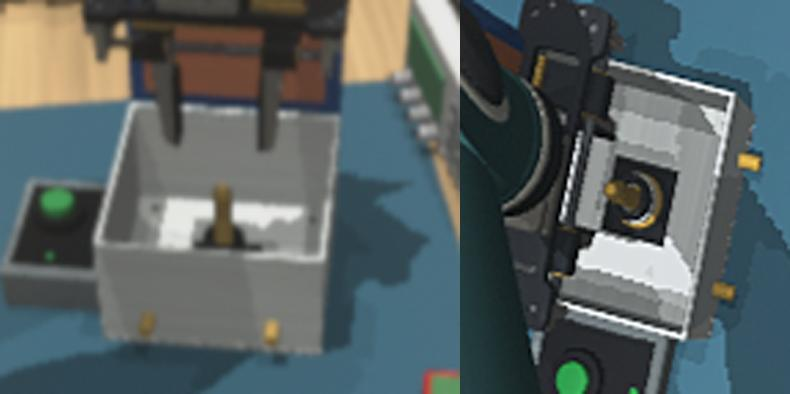

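Both cores are on. Now the washer.

>>> move_arm([
  [-0.4479,0.066,0.003],
  [-0.4479,0.066,0.003],
  [-0.4479,0.066,0.003],
  [-0.4479,0.066,0.003],
  [-0.4479,0.066,0.003],
  [-0.4479,0.066,0.003],
  [-0.4479,0.066,0.06],
  [-0.4479,0.066,0.1],
  [-0.4479,0.066,0.1],
  [-0.4479,0.066,0.1],
], spin=[0,0,0,0,0,0,0,0,0,0])

```text
t: 23.35
position: [542.0, -280.5, 43.6]
orientation: [0.782, 0.623, 0.0, -0.001]
force: [1.6, -0.4, 0.9]
finger_gap: 61.0
grip_force: 0.0
```

```bash
python3 - <<'E'
from meas import *
p,d=cam('side');clusters('side',d,(430,-330,600,-255),4)
E
python3 go.py 541 -282.5 2.5
```

```text
side bench 395.1
px [257. 186.] n 3236 c 507 -282 d 154.1 | top z 53.4 c 481 -279 d 104.4 area-d 161.1
t 23.4 p [ 543.  -280.4   44.8] yaw 77.14 tilt [ 0.002  0.    -1.   ] gap 61.2 F [ 0.4 -0.   0. ]
shift [-0.0025, -0.0016, 0.0423] spin 0.1
```

>>> move_arm([
  [-0.001,-0.001,0.025],
  [-0.001,-0.001,0.0415],
  [-0.001,-0.001,0.0415],
  [-0.001,-0.001,0.0415],
], spin=[0,0,0,0])

```text
t: 23.9
position: [541.1, -282.7, 3.0]
orientation: [0.782, 0.623, 0.0, 0.001]
force: [-0.5, 0.0, -0.4]
finger_gap: 61.2
grip_force: 0.0
```

>>> move_arm([
  [0,0,0],
  [0,0,0],
  [0,0,0],
  [0,0,0],
  [0,0,0],
  [0,0,0],
], spin=[0,0,0,0,0,0], hand=255, force=15)

```text
t: 24.65
position: [540.3, -283.1, 2.3]
orientation: [0.783, 0.623, 0.0, 0.0]
force: [-0.6, -0.0, 4.4]
finger_gap: 35.5
grip_force: 15.0
```

>>> move_arm([
  [0,0,-0.05],
  [0,0,-0.1],
  [0,0,-0.137],
  [0,0,-0.137],
  [0,0,-0.137],
], spin=[0,0,0,0,0])

```text
t: 25.28
position: [539.3, -282.7, 137.9]
orientation: [0.783, 0.623, -0.0, -0.001]
force: [-0.8, -0.2, -0.5]
finger_gap: 36.1
grip_force: 15.0
```

```bash
python3 go.py 578 169 140
```

```text
t 25.27 p [ 539.3 -282.7  137.9] yaw 77.0 tilt [-0.002  0.001 -1.   ] gap 36.1 F [-0.8 -0.2 -0.5]
shift [0.4488, -0.0639, -0.0019] spin 0.0
```

>>> move_arm([
  [0.4489,-0.065,0],
  [0.4489,-0.065,0],
  [0.4489,-0.065,0],
  [0.4489,-0.065,0],
  [0.4489,-0.065,0],
  [0.4489,-0.065,0],
  [0.4489,-0.065,0],
  [0.4489,-0.065,0],
  [0.4489,-0.065,0],
  [0.4489,-0.065,0],
], spin=[0,0,0,0,0,0,0,0,0,0])

```text
t: 26.52
position: [577.6, 166.3, 137.9]
orientation: [0.783, 0.621, -0.001, 0.0]
force: [0.0, 0.6, -0.4]
finger_gap: 35.9
grip_force: 15.0
```

>>> move_arm([
  [0,0,0.0],
  [0,0,0.02],
  [0,0,0.035],
  [0,0,0.042],
  [0,0,0.049],
  [0,0,0.056],
  [0,0,0.06],
], spin=[0,0,0,0,0,0,0])

```text
t: 27.4
position: [577.7, 169.2, 78.6]
orientation: [0.783, 0.623, -0.0, 0.0]
force: [0.2, -0.6, -0.1]
finger_gap: 36.0
grip_force: 15.0
```

>>> move_arm([
  [0,0,0.012],
  [0,0,0.022],
  [0,0,0.031],
  [0,0,0.031],
  [0,0,0.031],
], spin=[0,0,0,0,0])

```text
t: 28.02
position: [577.9, 169.2, 48.1]
orientation: [0.783, 0.623, 0.0, 0.0]
force: [-0.5, -0.3, -0.5]
finger_gap: 35.8
grip_force: 15.0
```

>>> move_arm([
  [0,0,0],
  [0,0,0],
  [0,0,0],
  [0,0,-0.03],
  [0,0,-0.07],
  [0,0,-0.095],
  [0,0,-0.095],
  [0,0,-0.095],
], spin=[0,0,0,0,0,0,0,0], hand=85)

```text
t: 29.02
position: [577.1, 168.7, 142.0]
orientation: [0.783, 0.623, -0.001, -0.0]
force: [0.2, -0.5, -0.3]
finger_gap: 61.0
grip_force: 0.0
```

```bash
python3 chk.py;python3 go.py 553 -94.5 140
```

```text
top bench 2.9
px [374. 155.] n 64 c 719 -310 d 39.8 | top z 22.9 c 718 -310 d 39.8 area-d 22.7
px [269. 157.] n 153 c 714 -35 d 84.8 | top z 14.1 c 717 -35 d 84.3 area-d 35.0
px [256. 207.] n 104 c 588 -16 d 41.8 | top z 24.9 c 589 -16 d 33.0 area-d 28.9
px [287. 220.] n 57 c 555 -93 d 31.7 | top z 19.9 c 555 -93 d 25.0 area-d 21.4
px [264. 244.] n 118 c 493 -33 d 41.5 | top z 25.6 c 494 -33 d 32.6 area-d 30.8
px [362. 256.] n 97 c 464 -277 d 32.6 | top z 12.1 c 464 -277 d 31.7 area-d 27.9
top stack z [ 7.9 14.7 36.2 48.  50.6]
side bench 1.1
px [282. 193.] n 21 c 602 55 d 13.2 | top z 36.5 c 603 55 d 11.7 area-d 13.0
px [331. 224.] n 159 c 715 -33 d 95.6 | top z 15.4 c 716 -37 d 86.9 area-d 35.7
px [279. 219.] n 190 c 585 -17 d 45.0 | top z 25.3 c 585 -17 d 35.1 area-d 39.0
px [242. 228.] n 205 c 491 -36 d 44.4 | top z 25.7 c 491 -33 d 35.7 area-d 40.6
px [269. 245.] n 114 c 552 -90 d 42.7 | top z 20.0 c 553 -95 d 27.2 area-d 30.2
px [350. 286.] n 68 c 718 -238 d 88.2 | top z 17.0 c 718 -238 d 88.2 area-d 23.4
px [357. 316.] n 103 c 717 -309 d 42.1 | top z 23.7 c 719 -311 d 36.5 area-d 28.7
px [236. 318.] n 136 c 461 -279 d 33.5 | top z 11.9 c 461 -278 d 33.1 area-d 33.0
side stack z [40.  46.5 48.2 51.1 64.4]
t 29.12 p [576.9 168.7 141.5] yaw 77.01 tilt [-0.002 -0.001 -1.   ] gap 61.0 F [0.1 0.8 0.5]
shift [-0.2619, 0.0359, 0.0017] spin 0.0
```

View pics/both_c.png

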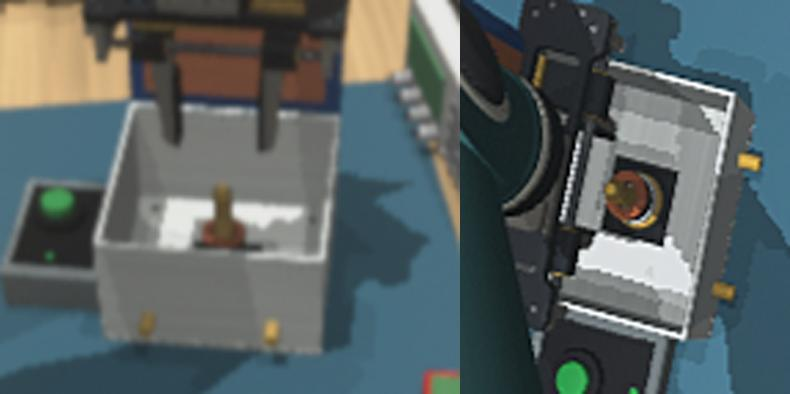

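The washer is on. Now the bushing, gripped by its sleeve at z≈8.

>>> move_arm([
  [-0.2617,0.0353,0.003],
  [-0.2617,0.0353,0.003],
  [-0.2617,0.0353,0.003],
  [-0.2617,0.0353,0.003],
  [-0.2617,0.0353,0.02],
  [-0.2617,0.0353,0.06],
  [-0.2617,0.0353,0.085],
  [-0.2617,0.0353,0.085],
  [-0.2617,0.0353,0.085],
  [-0.2617,0.0353,0.085],
], spin=[0,0,0,0,0,0,0,0,0,0])

```text
t: 30.38
position: [554.2, -93.5, 59.0]
orientation: [0.782, 0.623, 0.001, 0.001]
force: [0.2, 0.2, 0.8]
finger_gap: 61.2
grip_force: 0.0
```

```bash
python3 - <<'E'
from h import *
p,d=cam('side');save(cv2.resize(p[190:270,220:330],None,fx=5,fy=5,interpolation=2),'s4.png')
E
python3 go.py 553 -94.3 8
```

```text
t 30.43 p [554.1 -93.7  59. ] yaw 77.02 tilt [ 0.002 -0.    -1.   ] gap 61.2 F [ 0.1 -0.7  0.4]
shift [-0.0008, -0.001, 0.051] spin 0.0
```

View pics/s4.png

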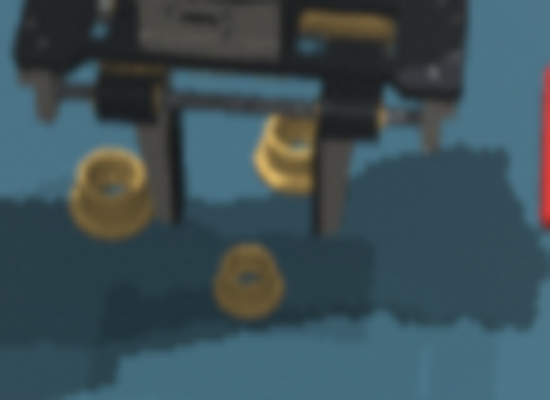

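The small bushing is between the fingers and clear of its neighbours.

>>> move_arm([
  [-0.0005,-0.0005,0.03],
  [-0.0005,-0.0005,0.0505],
  [-0.0005,-0.0005,0.0505],
  [-0.0005,-0.0005,0.0505],
], spin=[0,0,0,0])

```text
t: 30.92
position: [553.3, -94.1, 8.0]
orientation: [0.782, 0.623, 0.0, 0.0]
force: [0.0, 0.5, -0.3]
finger_gap: 61.4
grip_force: 0.0
```

>>> move_arm([
  [0,0,0],
  [0,0,0],
  [0,0,0],
  [0,0,0],
  [0,0,0],
  [0,0,0],
], spin=[0,0,0,0,0,0], hand=255, force=18)

```text
t: 31.68
position: [552.8, -94.3, 7.6]
orientation: [0.783, 0.623, 0.0, 0.0]
force: [-0.9, -0.4, 2.3]
finger_gap: 25.1
grip_force: 18.0
```

>>> move_arm([
  [0,0,-0.05],
  [0,0,-0.1],
  [0,0,-0.137],
  [0,0,-0.137],
  [0,0,-0.137],
], spin=[0,0,0,0,0])

```text
t: 32.3
position: [551.8, -94.3, 143.3]
orientation: [0.783, 0.623, -0.001, -0.001]
force: [0.1, -0.8, -1.5]
finger_gap: 25.2
grip_force: 18.0
```

```bash
python3 go.py 578 169 140
```

```text
t 32.3 p [551.8 -94.3 143.3] yaw 77.0 tilt [-0.002  0.    -1.   ] gap 25.2 F [ 0.1 -0.8 -1.5]
shift [0.2625, -0.0336, 0.0033] spin 0.0
```

>>> move_arm([
  [0.2622,-0.0347,0],
  [0.2622,-0.0347,0],
  [0.2622,-0.0347,0],
  [0.2622,-0.0347,0],
  [0.2622,-0.0347,0],
  [0.2622,-0.0347,0],
  [0.2622,-0.0347,0],
  [0.2622,-0.0347,0],
  [0.2622,-0.0347,0],
], spin=[0,0,0,0,0,0,0,0,0])

```text
t: 33.42
position: [578.1, 167.6, 144.5]
orientation: [0.783, 0.622, -0.0, 0.0]
force: [0.1, -0.3, -1.1]
finger_gap: 25.4
grip_force: 18.0
```

>>> move_arm([
  [0,0,0.015],
  [0,0,0.033],
  [0,0,0.04],
  [0,0,0.047],
  [0,0,0.053],
  [0,0,0.06],
  [0,0,0.06],
], spin=[0,0,0,0,0,0,0])

```text
t: 34.3
position: [577.5, 169.0, 83.9]
orientation: [0.783, 0.623, -0.0, -0.0]
force: [-0.3, -0.2, -0.1]
finger_gap: 25.3
grip_force: 18.0
```

>>> move_arm([
  [0,0,0.01],
  [0,0,0.02],
  [0,0,0.0265],
  [0,0,0.0265],
  [0,0,0.0265],
], spin=[0,0,0,0,0])

```text
t: 34.92
position: [578.0, 169.2, 58.1]
orientation: [0.783, 0.623, 0.0, 0.0]
force: [0.0, -0.0, -1.5]
finger_gap: 25.0
grip_force: 18.0
```

>>> move_arm([
  [0,0,0],
  [0,0,0],
  [0,0,0],
  [0,0,-0.03],
  [0,0,-0.07],
  [0,0,-0.09],
  [0,0,-0.09],
  [0,0,-0.09],
], spin=[0,0,0,0,0,0,0,0], hand=85)

```text
t: 35.92
position: [577.0, 168.6, 146.6]
orientation: [0.783, 0.623, -0.001, -0.0]
force: [-0.5, 0.5, 0.5]
finger_gap: 61.1
grip_force: 0.0
```

```bash
python3 chk.py;python3 go.py 578 60 150; python3 - <<'E'
from h import *
W=cloud('top',np.load('d_top.npy'))
for n in('top','side'):
    W=cloud(n,np.load('d_%s.npy'%n));x,y,z=W[...,0],W[...,1],W[...,2]
    r=(x-579)*.225+(y-168.5)*.974; s=-(x-579)*.974+(y-168.5)*.225
    m=(z>108)&(z<330)&(r>70)&(r<140)&(abs(s)<90)
    P=np.c_[r,s,z][m];print(n,len(P))
    for a in range(110,310,25):
        Q=P[(P[:,2]>a)&(P[:,2]<a+25)]
        if len(Q)>5: print(a,len(Q),np.percentile(Q,[5,50,95],axis=0).round(0).tolist())
E
```

```text
top bench 2.9
px [374. 155.] n 64 c 718 -310 d 39.8 | top z 22.8 c 718 -310 d 39.8 area-d 22.7
px [269. 157.] n 149 c 715 -36 d 82.8 | top z 14.1 c 719 -38 d 78.9 area-d 34.6
px [257. 206.] n 114 c 588 -16 d 42.7 | top z 24.9 c 588 -16 d 33.2 area-d 30.2
px [264. 244.] n 124 c 494 -33 d 42.4 | top z 25.6 c 493 -33 d 32.5 area-d 31.5
px [362. 256.] n 96 c 464 -277 d 32.5 | top z 11.0 c 464 -277 d 32.1 area-d 27.7
top stack z [ 8.4 14.5 38.8 52.9 66.8]
side bench 1.1
px [282. 192.] n 23 c 602 54 d 14.2 | top z 35.5 c 603 54 d 13.9 area-d 13.6
px [331. 224.] n 159 c 715 -32 d 96.3 | top z 15.3 c 717 -38 d 82.9 area-d 35.7
px [279. 219.] n 197 c 586 -18 d 42.9 | top z 25.6 c 586 -17 d 34.8 area-d 39.8
px [242. 228.] n 200 c 491 -35 d 43.6 | top z 25.0 c 491 -33 d 37.2 area-d 40.1
px [354. 304.] n 168 c 718 -261 d 137.5 | top z 23.7 c 717 -311 d 36.9 area-d 36.7
px [236. 318.] n 138 c 461 -279 d 33.5 | top z 12.1 c 461 -279 d 32.7 area-d 33.3
side stack z [42.3 48.6 53.9 62.  69.5]
t 36.02 p [576.9 168.7 146.3] yaw 77.01 tilt [-0.003 -0.001 -1.   ] gap 61.6 F [0.  0.2 0.6]
shift [-0.1057, 0.0255, -0.0036] spin 0.0Traceback (most recent call last):
  File "<stdin>", line 7, in <module>
IndexError: boolean index did not match indexed array along axis 1; size of axis is 1680 but size of corresponding boolean axis is 560
```

View pics/both_c.png

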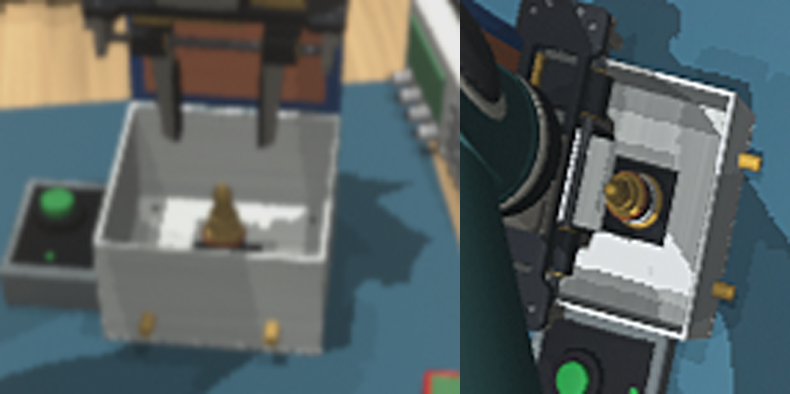

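The bushing is seated. Now the lid: raise with the fingers shut, pass over it, come down behind it, then sweep it shut.

>>> move_arm([
  [0,0,-0.06],
  [0,0,-0.12],
  [0,0,-0.184],
  [0,0,-0.184],
  [0.06,0,-0.184],
  [0.12,0,-0.184],
  [0.135,0,-0.184],
  [0.135,0,-0.184],
  [0.135,0,-0.184],
], spin=[0,0,0,0,0,0,0,0,0], hand=255, force=20)

```text
t: 37.15
position: [608.5, 298.5, 331.1]
orientation: [0.783, 0.622, -0.001, 0.001]
force: [0.1, -0.6, 0.8]
finger_gap: 0.1
grip_force: 0.0
```

```bash
python3 - <<'E'
from h import *
o=get_obs();print(np.round(o['position'],1),np.round(o['orientation'],3),np.round(o['q'],2))
p,d=cam('side');q,e=cam('top')
save(np.hstack([cv2.resize(p[20:190,180:350],(398,398)),cv2.resize(q[130:290,60:220],(398,398))]),'lid.png')
for n,d in(('side',d),('top',e)):
    W=cloud(n,d);x,y,z=W[...,0],W[...,1],W[...,2]
    r=(x-578)*.225+(y-169)*.974; s=-(x-578)*.974+(y-169)*.225
    m=(z>115)&(z<310)&(r>60)&(r<125)&(abs(s)<88)&(d>0)
    for a in range(110,310,30):
        Q=r[m&(z>a)&(z<a+30)]
        if len(Q)>5: print(n,a,len(Q),np.percentile(Q,[5,50,95]).round(0))
E
```

```text
[608.5 298.5 331.1] [ 0.783  0.622 -0.001  0.001] [-0.16  0.49 -0.52  1.36  0.25  1.35 -0.91]
side 110 462 [84. 87. 91.]
side 140 626 [84. 88. 93.]
side 170 651 [86. 89. 94.]
side 200 690 [87. 91. 95.]
side 230 740 [89. 92. 96.]
side 260 734 [90. 95. 99.]
side 290 171 [ 94.  98. 102.]
top 110 333 [87. 88. 91.]
top 140 519 [88. 89. 93.]
top 170 578 [89. 91. 94.]
top 200 642 [91. 92. 95.]
top 230 723 [92. 93. 96.]
top 260 935 [ 93.  97. 100.]
top 290 296 [ 97.  99. 105.]
```

View pics/lid.png

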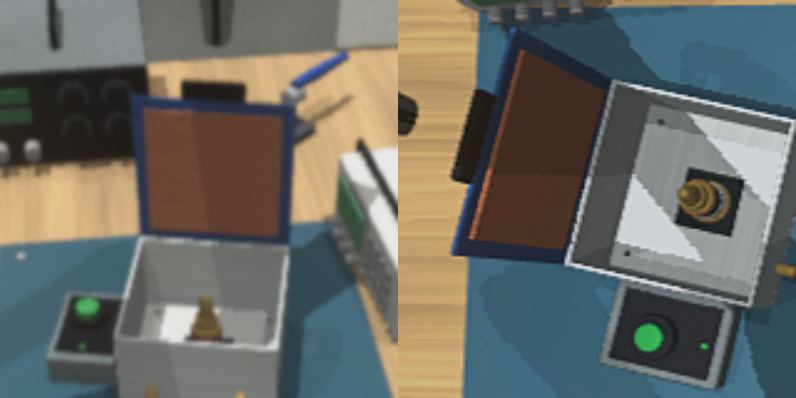

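The gripper is behind and above the lid, which stands at about 1.63 rad. I'll lower behind it and sweep along the arc.

>>> move_arm([
  [0,0,0.05],
  [0,0,0.076],
  [0,0,0.076],
  [-0.025,0,0.076],
  [-0.05,0,0.077],
  [-0.07,0,0.08],
  [-0.085,0,0.084],
  [-0.105,0,0.094],
  [-0.1245,0,0.1055],
  [-0.1245,0,0.1055],
], spin=[0,0,0,0,0,0,0,0,0,0])

```text
t: 38.5
position: [579.8, 176.5, 225.3]
orientation: [0.783, 0.621, -0.001, 0.0]
force: [-0.3, 0.1, 0.2]
finger_gap: 0.6
grip_force: 0.0
```

```bash
cat > lid.py <<'E'
from h import *
o=get_obs();P=np.array(o['position']);print(o['t'],'tcp',np.round(P,1),'r',round((P[0]-578)*.225+(P[1]-169)*.974,1),'F',np.round(o['force'],1))
for n in('side','top'):
    p,d=cam(n);save(p,n+'_l.png')
    W=cloud(n,d);x,y,z=W[...,0],W[...,1],W[...,2]
    r=(x-578)*.225+(y-169)*.974; s=-(x-578)*.974+(y-169)*.225
    m=(z>106)&(z<310)&(r>-110)&(r<125)&(abs(s)>40)&(abs(s)<85)&(d>0)
    bl=(p[...,2].astype(int)>p[...,0]+15)&(p[...,2]>p[...,1]+10)
    print(n,'blue',(m&bl).sum(),'ang',np.percentile(np.arctan2(z[m&bl]-105.5,89-r[m&bl]),[10,50,90]).round(2) if (m&bl).sum()>5 else '')
E
python3 lid.py
```

```text
38.5 tcp [579.8 176.5 225.3] r 7.7 F [-0.3  0.1  0.2]
side blue 66 ang [0.87 0.88 0.89]
top blue 946 ang [0.91 0.92 0.95]
```

The lid is following, at about 0.9 rad. I'll continue until it is shut.

>>> move_arm([
  [-0.016,0,0.015],
  [-0.031,0,0.032],
  [-0.043,0,0.052],
  [-0.052,0,0.072],
  [-0.056,0,0.087],
  [-0.059,0,0.101],
  [-0.06,0,0.11],
  [-0.06,0,0.117],
  [-0.06,0,0.119],
  [-0.06,0,0.119],
], spin=[0,0,0,0,0,0,0,0,0,0])

```text
t: 39.85
position: [566.7, 120.9, 109.8]
orientation: [0.782, 0.623, -0.0, 0.001]
force: [-6.4, -3.0, 17.2]
finger_gap: 0.3
grip_force: 8.6
```

```bash
python3 lid.py
```

```text
39.85 tcp [566.7 120.9 109.8] r -49.4 F [-6.4 -3.  17.2]
side blue 1366 ang [0.02 0.04 0.23]
top blue 951 ang [0.02 0.03 0.06]
```

The fingertips contact at z=109.8 with 17 N, so the lid is shut. Now over to the button.

>>> move_arm([
  [0,0,-0.03],
  [0,0,-0.045],
  [0.0587,-0.1415,-0.045],
  [0.0587,-0.1415,-0.045],
  [0.0587,-0.1415,-0.045],
  [0.0587,-0.1415,-0.045],
  [0.0587,-0.1415,-0.045],
  [0.0587,-0.1415,-0.045],
], spin=[0,0,0,0,0,0,0,0])

```text
t: 40.95
position: [443.2, 209.0, 152.3]
orientation: [0.783, 0.622, 0.0, 0.0]
force: [0.5, 0.0, 0.9]
finger_gap: 0.5
grip_force: 0.0
```

```bash
python3 lid.py; python3 go.py 442 210 66; python3 - <<'E'
import cv2,numpy as np
a=cv2.imread('pics/side_l.png')[80:200,180:340];b=cv2.imread('pics/top_l.png')[140:300,100:260]
cv2.imwrite('pics/shut.png',np.hstack([cv2.resize(a,(450,340)),cv2.resize(b,(340,340))]))
E
```

```text
40.95 tcp [443.2 209.  152.3] r 8.6 F [0.5 0.  0.9]
side blue 1514 ang [0.02 0.04 0.2 ]
top blue 2658 ang [0.02 0.05 0.22]
t 41.05 p [442.8 209.2 152.3] yaw 76.9 tilt [-0. -0. -1.] gap 0.7 F [ 0.   0.8 -0.3]
shift [0.0006, -0.001, 0.0863] spin -0.1
```

View pics/shut.png

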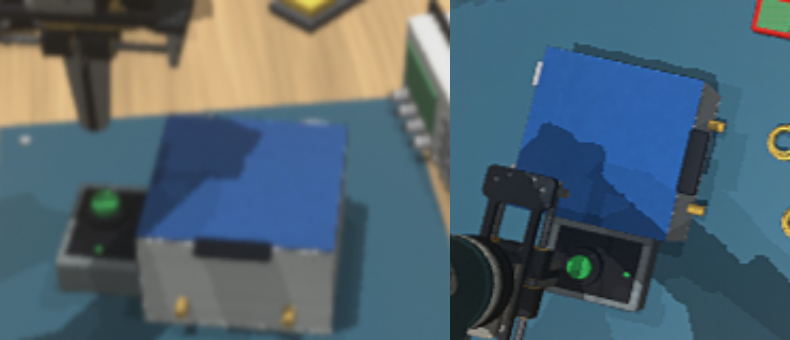

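The lid lies flush on the rim. I'll press the button and retract.

>>> move_arm([
  [0,0,0.05],
  [0,0,0.08],
  [0,0,0.09],
  [0,0,0.094],
  [0,0,0.098],
  [0,0,0.099],
  [0,0,0.099],
], spin=[0,0,0,0,0,0,0])

```text
t: 41.92
position: [442.2, 209.7, 56.1]
orientation: [0.783, 0.623, -0.0, 0.001]
force: [-7.9, -4.3, 22.1]
finger_gap: 0.9
grip_force: 11.3
```

>>> move_arm([
  [0,0,-0.03],
  [0,0,-0.08],
  [0,0,-0.13],
  [-0.05,-0.03,-0.15],
  [-0.1,-0.03,-0.15],
  [-0.15,-0.03,-0.15],
  [-0.15,-0.03,-0.15],
  [-0.15,-0.03,-0.15],
], spin=[0,0,0,0,0,0,0,0])

```text
t: 42.92
position: [380.1, 71.3, 204.4]
orientation: [0.782, 0.623, 0.001, 0.001]
force: [1.0, -0.1, -0.6]
finger_gap: 0.4
grip_force: 0.0
```

```bash
python3 - <<'E'
from h import *
for n in('top','side'):
    p,d=cam(n);W=cloud(n,d);x,y,z=W[...,0],W[...,1],W[...,2]
    g=(np.hypot(x-442,y-210)<9);print(n,'btn z',np.median(z[g]).round(1) if g.any() else None)
    r=(x-578)*.225+(y-169)*.974; s=-(x-578)*.974+(y-169)*.225
    m=(abs(r)<75)&(abs(s)<75)&(z>80)&(z<160);A=np.c_[r[m],s[m],np.ones(m.sum())];print('lid slope',np.linalg.lstsq(A,z[m],rcond=None)[0].round(4))
print(get_obs()['position'].round(),get_obs()['t'],get_obs()['force'].round(1))
E
```

```text
top btn z 62.3
lid slope [-8.000000e-04 -5.000000e-04  1.103332e+02]
side btn z 61.9
lid slope [-0.00000e+00  1.30000e-03  1.09804e+02]
[380.  72. 204.] 43.025 [-1.1  0.5 -0.8]
```

The lid is flat, the button is back up and the robot is clear, so I'm handing in.

```bash
python3 -c "
from rig import *
print(sign_off())"
```

```text
the job is handed in; nothing more can be done
None
```

The spacer, the two cores on the bench, the washer and the 20 mm bushing are on the bolt in that order; the lid was then shut flush and the button pressed fully down (now up again), and the job was handed in at about 43 s with no verdict returned.

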